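# Latch the blue rock-sample case

### The job

Fasten the draw latch on top of the blue rock-sample case: flip its steel claw forward so that the claw's cross bar drops behind the yellow keeper on the lid, then swing the red-ended lever back the other way and press it fully down flat, so that it draws the lid home and stays down. Do not touch the grey case.

Things in the scene. Friction and masses are not known exactly. Their poses are not given: they have to be found in the camera images.
- blue_case: Blue case, fixed, top face at z 55 mm, 130 wide in y, x from -110 to 130. Origin on the underside; x runs from lever to keeper, yaw within 0.4 rad of world. Latch on the top along y = 0. Lever pivot at x -30, z 69, axis y. Yellow keeper on the sliding lid, 24 wide, 15 high, far face undercut, far lip at x 30 to 33 until the latch draws the lid about 7 mm to -x against a 6 N spring.
- blue_claw_bar (a point): Middle of the steel cross bar (46 mm long, 8 thick) of the blue claw: two straps, 79 mm from bar to their pin, which crosses the lever 25 mm from the lever pivot. Starts leaning back past upright, bar 150 to 175 mm above the bench; pushed to case +x past upright (0.3 N) it falls onto the lid beyond the keeper, x 40 to 50, 4 mm above the top face. Latched it is at x 24.
- blue_lever (a joint): Lever of the blue case, 66 mm from pivot to red end, 23 wide, 5 thick, passes between the claw's straps. 0 rad = shut at its stop, along case -x, dipping 8 degrees, end 60 mm above the bench; 1.70 = upright, end 135 mm up; more leans to the keeper, stop 1.98. Starts 1.7 to 1.88. Stays where left (1 N); hooked, it needs up to 4 N at the red end, dead centre at 0.3, then stays down.
- grey_case: Grey case, built just like the blue one with its latch also open; not to be touched. Fixed. Origin and axes as for the blue case. The two stand side by side on the bench, about 0.3 m between centres, in either order.

How it is judged:
On the way:
1. the claw's bar lies on the lid beyond the keeper while the lever still stands (z of blue_claw_bar in the frame of blue_case below 0.064 m and x of blue_claw_bar in the frame of blue_case above 0.026 m and value of joint blue_lever above 0.9 rad), for 0.1 s.
At the end, for the whole second after the job is handed in: The lever of the blue case lies shut (within 10 degrees of its stop) and at rest, with the claw's bar still down behind the keeper (its middle less than 9 mm above the case's top and more than 18 mm along x in the case frame), so that the lid is drawn home (value of joint blue_lever below 0.17 rad and z of blue_claw_bar in the frame of blue_case below 0.064 m and x of blue_claw_bar in the frame of blue_case above 0.018 m and velocity of joint blue_lever below 0.1 rad/s); the robot touches nothing.
It fails at once if the grey case or its latch is touched (over 1 N) (contact force between grey_case and the fingers above 1 N or contact force between grey_case and the arm above 1 N).
It also fails if it takes over 38 s, if anything falls off the work surface, if the arm or the gripper's body presses on something with over 40 N, if the wrist force passes 120 N, or if a joint passes its speed limit or range.

### The arm

A 7-joint arm with a two-finger parallel gripper is mounted at the origin on the work surface. World frame = base frame: x ahead of the robot, y to its left, z up, the work surface at z = 0. Lengths are in m, angles in rad, forces in N, time in s.
With the tool pointing down it reaches from about 0.4 to 0.875 m from the base axis. Payload 6.5 kg.
Tool frame: the origin (TCP) lies on the front face of the gripper's body, between the roots of the fingers; the fingertips stand 73 mm ahead of it and the grasp point (between the pads) lies 54 mm ahead of it; y points along the fingers, x is the direction in which the jaws open and shut, and the axes are right-handed (so a half turn about y gives the same grasp; the last joint's range is limited). The gripper opens to 85 mm and grips with 20 to 120 N. Pads are 22 mm wide; open, the fingers measure 114 mm over their backs; the gripper's body (76 mm by 85 mm) begins 54 mm behind the grasp point. The pads swing forward as they close: fully open they stand 13 mm farther back than shut.
Start: joints at [1.072, 0.536, -0.004, 1.538, 0.003, 1.067, -0.071], TCP at [0.273, -0.59, 0.304] pointing down, gripper open.
Joint ranges: [-2.7, 2.7], [-0.37, 2.16], [-1.27, 1.26], [0.24, 2.4], [-1.31, 4.45], [0.19, 1.91], [-2.76, 2.76]. Speed limits (rad/s): [2.39, 2.39, 3.14, 3.14, 3.14, 3.14, 3.14].

### API

Orientations are given as a unit quaternion [w, x, y, z].
In Python, from station import ctrl gives the robot as it stands.
- The arm moves only by the tool step_arm, never from a script. Its argument "motion" is a list of rows, each an object with "translation": the shift along the tool's x, y, z in m, a list of three; "delta_rot": the turn, a rotation vector about the tool's x, y, z in degrees, a list of three; "gripper": the finger opening in m, from 0 to 0.0854. A call has 1 to 5 rows; each row shifts and turns the commanded pose from where the row before left it, along the tool's axes as they then stand; what a row does not reach is not made up. A row lasts 1/10 s, in which the tool goes at most 50 mm and 8.59 degrees, less where a joint would pass 70% of its speed; a pose out of reach is approached as far as the arm can. A call with a gripper value outside its range is refused whole. The fingers move at their own pace and stop on an object; "force" is the grip in N (left out, the last holds). Time passes only in rows, so rows that do not move let the fingers close. It gives the time, the measured TCP pose, the force and the opening at its end, in the units of the state.
- ctrl.read_state(): the state, without advancing time (a new reading comes with each control period).
- ctrl.camera(name): name is "scene" or "side" or "wrist"; returns a dict with "image" (384x512x3 uint8, blue, green, red), "K" (3x3 intrinsics, pixels), "R" (3x3) and "t" (3): a world point X has camera coordinates R X + t. Camera axes: x right, y down, z forward; pixel columns grow to the right and rows downward; lengths in m; the calibration is good to about 2 mm. A picture is of the moment at which its call begins. There is no depth.
- ctrl.close_job(): hands the job in, once; it reports no verdict.
The state is a dict: "time_s": time; "joint_positions": joint angles; "joint_velocities": joint speeds; "joint_efforts": joint torques, N m; "tcp_pos": TCP position; "ee_rot": TCP orientation; "contact_force": force on the tool from outside, world axes, zero at the start; "torque": the same for the moment, N m; "grip_width": opening from 0.0 (shut) to 1.0 (fully open).
Only numpy, scipy, OpenCV 4.12 (cv2) and the standard library are available. Lean on these libraries where they do the work, as an engineer would, in place of code of your own. Each camera call takes 0.05 s, during which the arm holds its last target. There are 200 camera calls.

## Working session

There is one attempt and no reset: what is moved stays moved. The work goes in short steps, Python scripts to look and compute and a tool call to move; the robot and the scene stay as the last step left them, time stands still between calls to the robot, and variables do not carry over. Pictures are saved under pics/ and viewed, about 8 in all and at most 12, crops included, and the job is handed in when it is done.

Besides the shell and the picture viewer there is one more tool, called after "Request:" by a JSON object that holds its "api" and its "payload". step_arm: Moves the arm, as the interface text tells. Its arguments: {"type":"object","properties":{"motion":{"type":"array","items":{"type":"object","properties":{"translation":{"type":"array","items":{"type":"number"}},"delta_rot":{"type":"array","items":{"type":"number"}},"gripper":{"type":"number"}}}},"force":{"type":"number"}},"required":["motion"]}

```bash
mkdir -p pics; ls; cat > h.py <<'E'
import numpy as np, cv2, pickle
from station import ctrl
def snap(n,tag):
    c=ctrl.camera(n); cv2.imwrite(f"pics/{tag}.png",c["image"]); pickle.dump(c,open(f"pics/{tag}.pkl","wb")); return c
def load(tag): return pickle.load(open(f"pics/{tag}.pkl","rb"))
def ray(c,u,v):
    R,t=np.array(c["R"]),np.array(c["t"]); d=R.T@np.linalg.solve(c["K"],[u,v,1.]); return -R.T@t,d/np.linalg.norm(d)
def onz(c,u,v,z):
    o,d=ray(c,u,v); return o+d*(z-o[2])/d[2]
def tri(c1,p1,c2,p2):
    o1,d1=ray(c1,*p1);o2,d2=ray(c2,*p2); s=np.linalg.lstsq(np.c_[d1,-d2],o2-o1,rcond=None)[0]
    a=o1+d1*s[0];b=o2+d2*s[1]; return (a+b)/2,np.linalg.norm(a-b)
def proj(c,X):
    p=c["K"]@(np.array(c["R"])@X+c["t"]); return p[:2]/p[2]
E
python3 - <<'E'
from h import *
a=snap("scene","s0");b=snap("side","d0");w=snap("wrist","w0")
for c in(a,b,w): print(ray(c,256,192))
s=ctrl.read_state();print(s)
cv2.imwrite("pics/c0.png",cv2.resize(np.vstack([a["image"],b["image"]]),None,fx=.78,fy=.78))
E
```

```text
pics
(array([ 0.76356601, -0.33131421,  0.58564096]), array([-0.25507177,  0.53213859, -0.80732082]))
(array([ 0.47210526, -0.52682818,  0.44916381]), array([ 0.18976546,  0.79166035, -0.58074345]))
(array([ 0.33923577, -0.55894568,  0.37261715]), array([-0.25774484, -0.11829604, -0.95894402]))
{'time_s': 0.15, 'joint_positions': array([ 1.07181718,  0.5370073 , -0.00445571,  1.53861415,  0.00256519,
        1.06729939, -0.07120851]), 'joint_velocities': array([ 0.00035072, -0.00336066,  0.00024112, -0.00275559, -0.00048506,
       -0.00087955, -0.00052037]), 'joint_efforts': array([ 8.62358902e-04, -5.83788979e+01,  1.04920473e+00, -2.59351838e+01,
        1.24289576e-02,  6.51251481e-03, -1.09698789e-05]), 'tcp_pos': array([ 0.27246466, -0.58972248,  0.30321677]), 'ee_rot': array([ 0.59593718, -0.59546948,  0.38137396, -0.38056389]), 'contact_force': array([ 0.12209448, -0.26999001, -0.03707416]), 'torque': array([0.05669447, 0.06506282, 0.01267153]), 'grip_width': 0.9999042953332394}
```

View pics/c0.png

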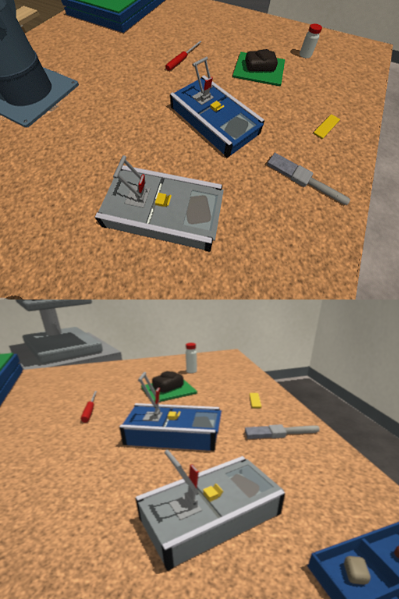

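The scene view shows the blue case behind, at about (278,145) in full-size pixels. The grey case is in front, nearer the robot start. The side view shows the same layout. Next I'll enlarge the blue latch in both.

```bash
python3 - <<'E'
from h import *
a=load("s0");b=load("d0")
A=cv2.resize(a["image"][65:205,205:345],None,fx=4,fy=4,interpolation=2)
B=cv2.resize(b["image"][85:195,145:290],None,fx=4,fy=4,interpolation=2)
cv2.imwrite("pics/a1.png",A);cv2.imwrite("pics/b1.png",B)
E
```

```text
(no output)
```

View pics/a1.png

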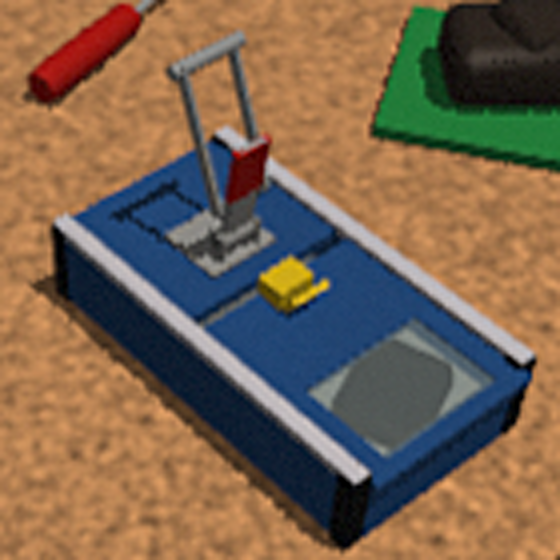

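View pics/b1.png

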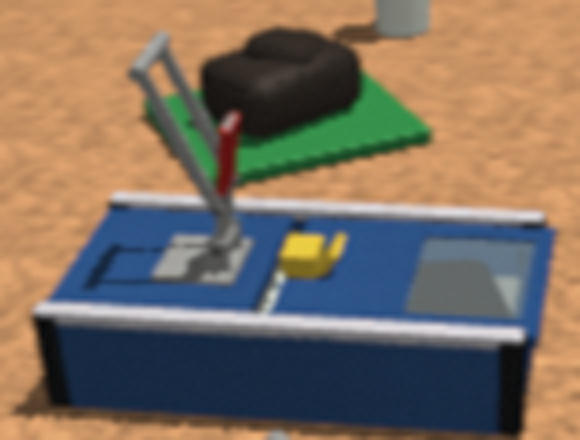

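```bash
python3 - <<'E'
from h import *
a=load("s0");b=load("d0")
P={"nl":((60,222),(38,310)),"nr":((358,480),(522,335)),"fr":((530,355),(545,215)),"fl":((222,135),(113,200)),
"bar1":((179,71),(140,70)),"bar2":((240,40),(163,40)),"redtop":((252,146),(231,117)),"keepTopFarLip":((308,293),(338,238)),"keepmid":((287,275),(303,245))}
X={}
for k,(p,q) in P.items():
    X[k],e=tri(a,(p[0]/4+205,p[1]/4+65),b,(q[0]/4+145,q[1]/4+85)); print(k,X[k].round(4),round(e,4))
ax=(X["nr"]-X["nl"]+X["fr"]-X["fl"])[:2]; yaw=np.arctan2(ax[1],ax[0])
ay=(X["fl"]-X["nl"]+X["fr"]-X["nr"])[:2]
print("len",np.linalg.norm(ax)/2,np.linalg.norm(ay)/2,"yaw",yaw,np.arctan2(-ay[0],ay[1]))
c=sum(X[k] for k in("nl","nr","fr","fl"))[:2]/4
R=np.array([[np.cos(yaw),-np.sin(yaw)],[np.sin(yaw),np.cos(yaw)]])
O=c-R@[.01,0]
print("O",O)
for k in X: print(k,(R.T@(X[k][:2]-O)).round(4),X[k][2].round(4))
s=ctrl.read_state()
from scipy.spatial.transform import Rotation as Ro
q=s["ee_rot"];print(Ro.from_quat([*q[1:],q[0]]).as_matrix().round(3))
E
```

```text
nl [0.433  0.1571 0.0561] 0.0031
nr [0.6537 0.0657 0.0598] 0.0022
fr [0.6999 0.1811 0.0591] 0.0
fl [0.4776 0.2698 0.0544] 0.0036
bar1 [0.4979 0.1757 0.1666] 0.002
bar2 [0.5123 0.2142 0.1653] 0.0019
redtop [0.5387 0.1765 0.1367] 0.0036
keepTopFarLip [0.5844 0.1559 0.0739] 0.0042
keepmid [0.5674 0.1685 0.0666] 0.002
len 0.2390567123745871 0.12269870294848025 yaw -0.3862045815878839 -0.3790548450872488
O [0.5567772  0.17219528]
nl [-0.109  -0.0606] 0.0561
nr [ 0.1298 -0.0621] 0.0598
fr [0.1292 0.0621] 0.0591
fl [-0.1101  0.0606] 0.0544
bar1 [-0.0559 -0.0189] 0.1666
bar2 [-0.0571  0.0221] 0.1653
redtop [-0.0183 -0.0029] 0.1367
keepTopFarLip [ 0.0317 -0.0047] 0.0739
keepmid [0.0113 0.0006] 0.0666
[[ 0.419 -0.001  0.908]
 [-0.908  0.001  0.419]
 [-0.001 -1.    -0.   ]]
```

Request:
{"api": "step_arm", "payload": {"motion": [{"translation": [-0.014, 0, 0.039], "gripper": 0}, {"translation": [-0.014, 0, 0.039], "gripper": 0}, {"translation": [-0.014, 0, 0.039], "gripper": 0}, {"translation": [-0.014, 0, 0.039], "gripper": 0}, {"translation": [-0.014, 0, 0.039], "gripper": 0}], "force": 40}}

```text
$.motion[0]: bad value
```

Request:
{"api": "step_arm", "payload": {"motion": [{"translation": [-0.014, 0, 0.039], "gripper": 0}, {"translation": [-0.014, 0, 0.039], "gripper": 0}, {"translation": [-0.014, 0, 0.039], "gripper": 0}, {"translation": [-0.0355, 0, 0.0275], "gripper": 0}, {"translation": [-0.0355, 0, 0.0275], "gripper": 0}]}}

```text
$.motion[0]: bad value
```

Request:
{"api": "step_arm", "payload": {"motion": [{"translation": [-0.0355, 0, 0.0275], "gripper": 0}, {"translation": [-0.0355, 0, 0.0275], "gripper": 0}, {"translation": [-0.0355, 0, 0.0275], "gripper": 0}, {"translation": [-0.0355, 0, 0.0275], "gripper": 0}, {"translation": [-0.0355, 0, 0.0275], "gripper": 0}]}}

```text
$.motion[0]: bad value
```

Request:
{"api": "step_arm", "payload": {"motion": [{"translation": [-0.014, 0, 0.039], "delta_rot": [0, 0, 0], "gripper": 0}, {"translation": [-0.014, 0, 0.039], "delta_rot": [0, 0, 0], "gripper": 0}, {"translation": [-0.014, 0, 0.039], "delta_rot": [0, 0, 0], "gripper": 0}, {"translation": [-0.014, 0, 0.039], "delta_rot": [0, 0, 0], "gripper": 0}, {"translation": [-0.014, 0, 0.039], "delta_rot": [0, 0, 0], "gripper": 0}], "force": 40}}

```text
time_s: 0.65
tcp_pos: [0.4211, -0.4433, 0.3037]
ee_rot: [0.596, -0.596, 0.381, -0.381]
contact_force: [-0.4, 0.1, -0.9]
grip_width: 0.14
```

Request:
{"api": "step_arm", "payload": {"motion": [{"translation": [-0.014, 0, 0.039], "delta_rot": [0, 0, 0], "gripper": 0}, {"translation": [-0.014, 0, 0.039], "delta_rot": [0, 0, 0], "gripper": 0}, {"translation": [-0.014, 0, 0.039], "delta_rot": [0, 0, 0], "gripper": 0}, {"translation": [-0.0355, 0, 0.0275], "delta_rot": [0, 0, 0], "gripper": 0}, {"translation": [-0.0355, 0, 0.0275], "delta_rot": [0, 0, 0], "gripper": 0}]}}

```text
time_s: 1.15
tcp_pos: [0.5296, -0.2683, 0.3034]
ee_rot: [0.596, -0.596, 0.381, -0.381]
contact_force: [0.6, -0.2, 0.2]
grip_width: 0.001
```

Request:
{"api": "step_arm", "payload": {"motion": [{"translation": [-0.0355, 0, 0.0275], "delta_rot": [0, 0, 0], "gripper": 0}, {"translation": [-0.0355, 0, 0.0275], "delta_rot": [0, 0, 0], "gripper": 0}, {"translation": [-0.0355, 0, 0.0275], "delta_rot": [0, 0, 0], "gripper": 0}, {"translation": [-0.0355, 0, 0.0275], "delta_rot": [0, 0, 0], "gripper": 0}, {"translation": [-0.0355, 0, 0.0275], "delta_rot": [0, 0, 0], "gripper": 0}]}}

```text
time_s: 1.65
tcp_pos: [0.5794, -0.0495, 0.3038]
ee_rot: [-0.596, 0.596, -0.381, 0.381]
contact_force: [1.0, 0.1, -0.1]
grip_width: 0.0
```

Request:
{"api": "step_arm", "payload": {"motion": [{"translation": [-0.0415, 0, 0], "delta_rot": [0, 0, 0], "gripper": 0}, {"translation": [-0.0415, 0, 0], "delta_rot": [0, 0, 0], "gripper": 0}, {"translation": [-0.0415, 0, 0], "delta_rot": [0, 0, 0], "gripper": 0}, {"translation": [-0.0415, 0, 0], "delta_rot": [0, 0, 0], "gripper": 0}, {"translation": [-0.0415, 0, 0], "delta_rot": [0, 0, 0], "gripper": 0}]}}

```text
time_s: 2.15
tcp_pos: [0.4913, 0.1384, 0.3038]
ee_rot: [-0.596, 0.596, -0.381, 0.381]
contact_force: [0.3, 0.8, -0.2]
grip_width: 0.003
```

Request:
{"api": "step_arm", "payload": {"motion": [{"translation": [-0.0415, 0, 0], "delta_rot": [0, 0, 0], "gripper": 0}, {"translation": [-0.0415, 0, 0], "delta_rot": [0, 0, 0], "gripper": 0}, {"translation": [0, 0, 0], "delta_rot": [0, -8.5, 0], "gripper": 0}, {"translation": [0, 0, 0], "delta_rot": [0, -8.5, 0], "gripper": 0}, {"translation": [0, 0, 0], "delta_rot": [0, -8.5, 0], "gripper": 0}]}}

```text
time_s: 2.65
tcp_pos: [0.4571, 0.2128, 0.3037]
ee_rot: [-0.666, 0.666, -0.238, 0.238]
contact_force: [-0.6, -0.4, 0.0]
grip_width: 0.0
```

Request:
{"api": "step_arm", "payload": {"motion": [{"translation": [0, 0, 0], "delta_rot": [0, -8.5, 0], "gripper": 0}, {"translation": [0, 0, 0], "delta_rot": [0, -8.5, 0], "gripper": 0}, {"translation": [0, 0, 0], "delta_rot": [0, -0.7, 0], "gripper": 0}, {"translation": [0, 0, 0], "delta_rot": [0, 0, 0], "gripper": 0}]}}

```text
time_s: 3.05
tcp_pos: [0.4575, 0.2123, 0.3037]
ee_rot: [-0.694, 0.694, -0.136, 0.136]
contact_force: [0.3, -0.1, -0.5]
grip_width: -0.002
```

```bash
cat >> h.py <<'E'
O=np.array([.5568,.1722]);YAW=-.383
RC=np.array([[np.cos(YAW),-np.sin(YAW)],[np.sin(YAW),np.cos(YAW)]])
def case(X): return np.r_[RC.T@(np.array(X[:2])-O),X[2]]
def world(p): return np.r_[O+RC@np.array(p[:2]),p[2]]
def where():
    from scipy.spatial.transform import Rotation as Ro
    s=ctrl.read_state();q=s["ee_rot"];M=Ro.from_quat([*q[1:],q[0]]).as_matrix()
    print("t",s["time_s"],"case",case(s["tcp_pos"]).round(4),"yaw err deg",np.degrees(np.arctan2(M[1,0],M[0,0])-YAW).round(2),"F",s["contact_force"].round(1),"q",s["joint_positions"].round(2)); return s,M
E
python3 - <<'E'
from h import *
where();b=snap("side","d1");a=snap("scene","s1")
cv2.imwrite("pics/e1.png",np.hstack([cv2.resize(a["image"][20:210,190:350],None,fx=2.4,fy=2.4),cv2.resize(b["image"][0:190,110:270],None,fx=2.4,fy=2.4)]))
E
```

```text
t 3.05 case [-1.071e-01  1.000e-04  3.037e-01] yaw err deg -0.26 F [ 0.3 -0.1 -0.5] q [-0.16  0.32 -0.44  1.9   0.17  0.96 -1.06]
```

View pics/e1.png

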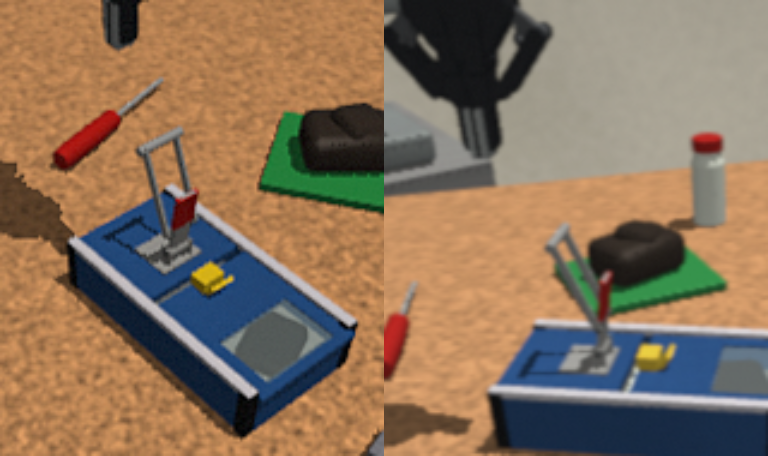

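```bash
python3 - <<'E'
from h import *
a=load("s1");b=load("d1")
X,e=tri(a,(122/2.4+190,45/2.4+20),b,(98/2.4+110,156/2.4));print(case(X),e)
E
```

```text
[-0.10959163  0.00290717  0.22811673] 0.004426838309106912
```

Request:
{"api": "step_arm", "payload": {"motion": [{"translation": [0, 0.04, 0], "delta_rot": [0, 0, 0], "gripper": 0}, {"translation": [0, 0.04, 0], "delta_rot": [0, 0, 0], "gripper": 0}, {"translation": [0.015, 0, 0], "delta_rot": [0, 0, 0], "gripper": 0}, {"translation": [0.015, 0, 0], "delta_rot": [0, 0, 0], "gripper": 0}, {"translation": [0.01, 0, 0], "delta_rot": [0, 0, 0], "gripper": 0}]}}

```text
time_s: 3.65
tcp_pos: [0.4979, 0.197, 0.2259]
ee_rot: [0.695, -0.693, 0.135, -0.137]
contact_force: [0.2, -0.1, 0.8]
grip_width: -0.002
```

Request:
{"api": "step_arm", "payload": {"motion": [{"translation": [0.01, 0, 0], "delta_rot": [0, 0, 0], "gripper": 0}, {"translation": [0.01, 0, 0], "delta_rot": [0, 0, 0], "gripper": 0}, {"translation": [0.01, 0, 0], "delta_rot": [0, 0, 0], "gripper": 0}, {"translation": [0.01, 0, 0], "delta_rot": [0, 0, 0], "gripper": 0}, {"translation": [0.01, 0, 0], "delta_rot": [0, 0, 0], "gripper": 0}]}}

```text
time_s: 4.15
tcp_pos: [0.5417, 0.1785, 0.224]
ee_rot: [0.694, -0.694, 0.135, -0.135]
contact_force: [0.5, 0.2, -0.3]
grip_width: 0.001
```

Request:
{"api": "step_arm", "payload": {"motion": [{"translation": [0, -0.04, 0], "delta_rot": [0, 0, 0], "gripper": 0}, {"translation": [0, -0.02, 0], "delta_rot": [0, 0, 0], "gripper": 0}, {"translation": [0, 0, 0], "delta_rot": [0, 0, 0], "gripper": 0}, {"translation": [0, 0, 0], "delta_rot": [0, 0, 0], "gripper": 0}]}}

```text
time_s: 4.55
tcp_pos: [0.5411, 0.1786, 0.2838]
ee_rot: [-0.694, 0.694, -0.135, 0.135]
contact_force: [-0.6, 0.1, 0.3]
grip_width: -0.001
```

```bash
python3 - <<'E'
from h import *
where();b=snap("side","d2");a=snap("scene","s2")
cv2.imwrite("pics/e2.png",np.hstack([cv2.resize(a["image"][20:210,190:350],None,fx=2.4,fy=2.4),cv2.resize(b["image"][20:210,130:290],None,fx=2.4,fy=2.4)]))
E
```

```text
t 4.55 case [-1.690e-02  1.000e-04  2.838e-01] yaw err deg -0.06 F [-0.6  0.1  0.3] q [-0.09  0.45 -0.4   1.76  0.21  0.97 -0.96]
```

View pics/e2.png

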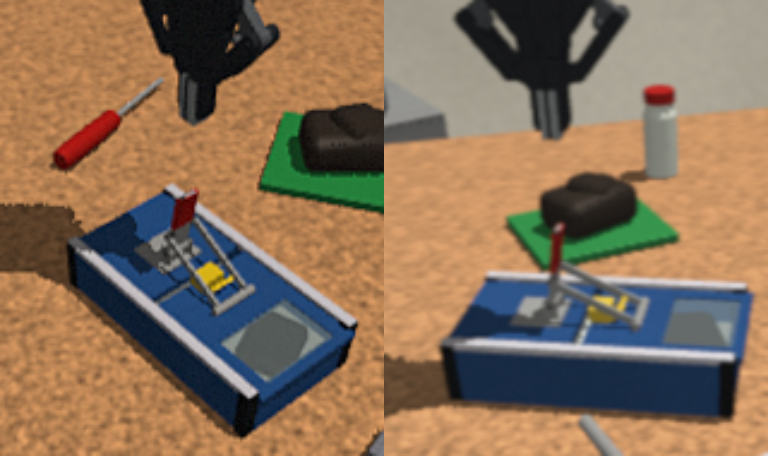

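The claw bar lies on the lid beyond the keeper, at about (235,300) in the left panel, and the lever is still upright. Now the lever.

Request:
{"api": "step_arm", "payload": {"motion": [{"translation": [0.03, 0, 0], "delta_rot": [0, 0, 0], "gripper": 0}, {"translation": [0, 0.045, 0], "delta_rot": [0, 0, 0], "gripper": 0}, {"translation": [0, 0.041, 0], "delta_rot": [0, 0, 0], "gripper": 0}, {"translation": [0, 0, 0], "delta_rot": [0, 0, 0], "gripper": 0}, {"translation": [-0.016, 0, 0], "delta_rot": [0, 0, 0], "gripper": 0}]}}

```text
time_s: 5.15
tcp_pos: [0.5546, 0.1724, 0.1971]
ee_rot: [-0.693, 0.695, -0.136, 0.135]
contact_force: [0.2, -0.1, 0.3]
grip_width: 0.002
```

Request:
{"api": "step_arm", "payload": {"motion": [{"translation": [-0.01, -0.001, 0], "delta_rot": [0, 0, 0], "gripper": 0}, {"translation": [-0.01, 0, 0], "delta_rot": [0, 0, 0], "gripper": 0}, {"translation": [-0.008, 0.002, 0], "delta_rot": [0, 0, 0], "gripper": 0}, {"translation": [-0.008, 0.003, 0], "delta_rot": [0, 0, 0], "gripper": 0}]}}

```text
time_s: 5.55
tcp_pos: [0.5205, 0.1875, 0.1947]
ee_rot: [0.694, -0.694, 0.134, -0.135]
contact_force: [0.6, 0.1, 1.1]
grip_width: -0.0
```

```bash
python3 - <<'E'
from h import *
where();b=snap("side","d3");a=snap("scene","s3")
cv2.imwrite("pics/e3.png",np.hstack([cv2.resize(a["image"][50:210,190:350],None,fx=2.4,fy=2.4),cv2.resize(b["image"][50:210,130:290],None,fx=2.4,fy=2.4)]))
E
```

```text
t 5.55 case [-0.0393  0.0006  0.1947] yaw err deg -0.05 F [0.6 0.1 1.1] q [-0.15  0.55 -0.37  1.86  0.27  0.78 -1.04]
```

View pics/e3.png

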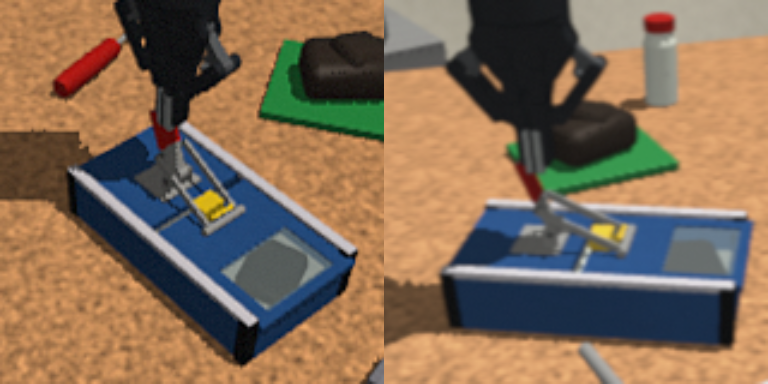

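The lever is leaning back at about φ=1.1 and the bar lies just behind the keeper. I'll carry on along the arc.

Request:
{"api": "step_arm", "payload": {"motion": [{"translation": [-0.007, 0.004, 0], "delta_rot": [0, 0, 0], "gripper": 0}, {"translation": [-0.006, 0.005, 0], "delta_rot": [0, 0, 0], "gripper": 0}, {"translation": [-0.006, 0.006, 0], "delta_rot": [0, 0, 0], "gripper": 0}, {"translation": [-0.005, 0.007, 0], "delta_rot": [0, 0, 0], "gripper": 0}, {"translation": [-0.003, 0.006, 0], "delta_rot": [0, 0, 0], "gripper": 0}]}}

```text
time_s: 6.15
tcp_pos: [0.4947, 0.1975, 0.1651]
ee_rot: [-0.694, 0.694, -0.135, 0.134]
contact_force: [0.1, 0.9, 1.5]
grip_width: 0.001
```

Request:
{"api": "step_arm", "payload": {"motion": [{"translation": [-0.002, 0.005, 0], "delta_rot": [0, 0, 0], "gripper": 0}, {"translation": [-0.002, 0.007, 0], "delta_rot": [0, 0, 0], "gripper": 0}, {"translation": [-0.012, 0.001, 0], "delta_rot": [0, 0, 0], "gripper": 0}, {"translation": [-0.011, 0.004, 0], "delta_rot": [0, 0, 0], "gripper": 0}, {"translation": [0, 0.005, 0], "delta_rot": [0, 0, 0], "gripper": 0}]}}

```text
time_s: 6.65
tcp_pos: [0.4685, 0.2083, 0.1436]
ee_rot: [-0.694, 0.694, -0.135, 0.134]
contact_force: [0.2, -0.4, 0.3]
grip_width: -0.003
```

```bash
python3 - <<'E'
from h import *
where();b=snap("side","d4");a=snap("scene","s4")
cv2.imwrite("pics/e4.png",np.hstack([cv2.resize(a["image"][50:210,190:350],None,fx=2.4,fy=2.4),cv2.resize(b["image"][50:210,130:290],None,fx=2.4,fy=2.4)]))
E
```

```text
t 6.65 case [-0.0954  0.0005  0.1436] yaw err deg 0.08 F [ 0.2 -0.4  0.3] q [-0.24  0.58 -0.34  1.99  0.31  0.63 -1.16]
```

View pics/e4.png

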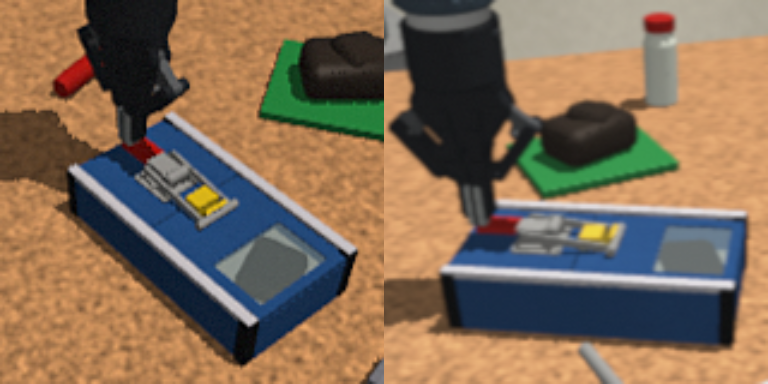

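The lever looks nearly flat and the lid gap has closed. I'll press down to confirm the stop.

Request:
{"api": "step_arm", "payload": {"motion": [{"translation": [0.004, 0.002, 0], "delta_rot": [0, 0, 0], "gripper": 0}, {"translation": [0.004, 0.001, 0], "delta_rot": [0, 0, 0], "gripper": 0}, {"translation": [0, 0.001, 0], "delta_rot": [0, 0, 0], "gripper": 0}]}}

```text
time_s: 7.05
tcp_pos: [0.4791, 0.2037, 0.1399]
ee_rot: [0.694, -0.694, 0.135, -0.136]
contact_force: [-0.5, -0.8, 0.7]
grip_width: -0.0
```

Request:
{"api": "step_arm", "payload": {"motion": [{"translation": [0, 0.001, 0], "delta_rot": [0, 0, 0], "gripper": 0}, {"translation": [0, 0.001, 0], "delta_rot": [0, 0, 0], "gripper": 0}]}}

```text
time_s: 7.25
tcp_pos: [0.478, 0.2042, 0.1378]
ee_rot: [0.694, -0.694, 0.135, -0.135]
contact_force: [-0.1, -0.7, 0.5]
grip_width: 0.005
```

Request:
{"api": "step_arm", "payload": {"motion": [{"translation": [0, 0.001, 0], "delta_rot": [0, 0, 0], "gripper": 0}, {"translation": [0, 0.001, 0], "delta_rot": [0, 0, 0], "gripper": 0}]}}

```text
time_s: 7.45
tcp_pos: [0.4783, 0.2043, 0.1369]
ee_rot: [-0.694, 0.694, -0.135, 0.135]
contact_force: [-3.2, -2.8, 20.6]
grip_width: 0.001
```

It met the stop, at about 20 N. Retreating now.

Request:
{"api": "step_arm", "payload": {"motion": [{"translation": [0, -0.02, 0], "delta_rot": [0, 0, 0], "gripper": 0}, {"translation": [0, -0.05, 0], "delta_rot": [0, 0, 0], "gripper": 0}, {"translation": [-0.02, -0.05, 0], "delta_rot": [0, 0, 0], "gripper": 0}, {"translation": [0, 0, 0], "delta_rot": [0, 0, 0], "gripper": 0}, {"translation": [0, 0, 0], "delta_rot": [0, 0, 0], "gripper": 0}]}}

```text
time_s: 7.95
tcp_pos: [0.4608, 0.2115, 0.2533]
ee_rot: [0.695, -0.694, 0.134, -0.135]
contact_force: [0.1, -0.5, -0.3]
grip_width: 0.0
```

```bash
python3 - <<'E'
from h import *
where();b=snap("side","d5");a=snap("scene","s5")
cv2.imwrite("pics/e5.png",np.hstack([cv2.resize(a["image"][80:180,200:300],None,fx=4,fy=4,interpolation=2),cv2.resize(b["image"][100:200,145:245],None,fx=4,fy=4,interpolation=2)]))
E
```

```text
t 7.95 case [-0.1037  0.0006  0.2533] yaw err deg -0.02 F [ 0.1 -0.5 -0.3] q [-0.18  0.39 -0.42  1.94  0.21  0.85 -1.09]
```

View pics/e5.png

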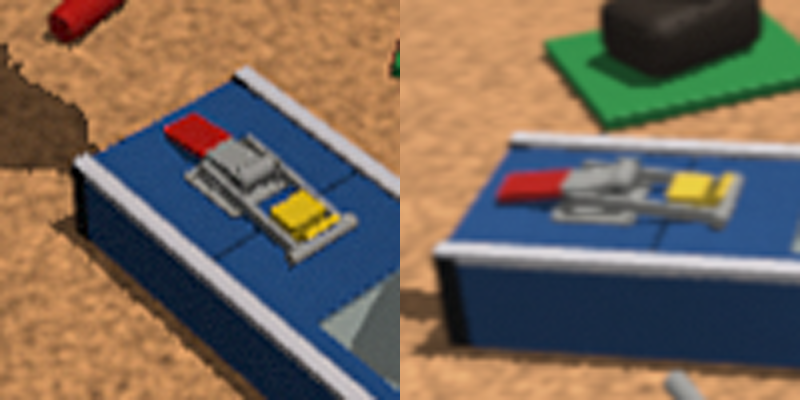

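The lever lies flat, with its red end at (180,125) in the left panel. The bar sits behind the keeper at (322,240), and the lid gap is closed. I'll check the numbers, then hand in.

```bash
python3 - <<'E'
from h import *
a=load("s5");b=load("d5")
for n,p,q in (("bar1",(296,257),(325,222)),("bar2",(350,220),(338,178)),("red",(180,124),(103,187))):
    X,e=tri(a,(p[0]/4+200,p[1]/4+80),b,(q[0]/4+145,q[1]/4+100)); print(n,case(X).round(4),round(e,4))
ctrl.close_job()
E
```

```text
bar1 [ 0.0255 -0.0193  0.0579] 0.0001
bar2 [0.0253 0.0193 0.0615] 0.0016
red [-0.0959  0.0015  0.0582] 0.003
the job is handed in; nothing more can be done
```

The blue case's draw latch is fastened and the job is handed in. I finished at about 8 s of the 38 s allowed.

- **What I did:** I used the shut fingers to push the claw over, and its bar fell onto the lid beyond the keeper while the lever still stood. Then I swung the lever back along its arc and pressed it down until it met its stop at about 20 N. After that I lifted clear.
- **Bar:** in the last pictures it is at case x about 25 mm, z about 58 to 62 mm. The limits are above 18 mm and below 64 mm, and the expected latched position is x 24 mm.
- **Lever:** its red end is at x -96 mm, z about 58 mm. Shut should be about 60 mm up, so it stayed down after I let go.
- **Contact:** the force reading was about zero after I backed off. The grey case was never approached closely. I saw no failed or conflicting checks.

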